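# Drain the wet lid of the soak tank over its drip tray

### The arm

A 6-joint arm with a two-finger parallel gripper is mounted at the origin on a cart in front of the work surface, level with it; the furniture and walls round the work are solid. World frame = base frame: x ahead of the robot, y to its left, z up, the work surface at z = 0. Lengths are in m, angles in rad, forces in N, time in s.
With the tool pointing down it reaches from about 0.4 to 0.825 m from the base axis. Payload 7 kg.
Tool frame: the origin (TCP) lies between the finger pads, 19 mm behind the fingertips; this is the grasp point; z points along the fingers, x is the direction in which the jaws open and shut, and the axes are right-handed (so a half turn about z gives the same grasp; the last joint's range is limited). The gripper opens to 85 mm and grips with 20 to 120 N. Pads are 22 mm wide; open, the fingers measure 114 mm over their backs; the gripper's body (76 mm by 85 mm) begins 54 mm behind the grasp point. The pads swing forward as they close: fully open they stand 13 mm farther back than shut.
Start: joints at [-0.841, 0.359, 0.012, 0, -1.224, -0.288], TCP at [0.289, -0.61, 0.25] pointing down, gripper open.
Joint ranges: [-3.07, 3.07], [-1.43, 2.12], [-1.02, 1.25], [-3.03, 1.67], [-3.05, -0], [-3.03, 3.03]. Speed limits (rad/s): [2.39, 2.39, 3.01, 3.14, 3.14, 3.14].

### API

Orientations are given as a rotation vector (axis times angle).
In Python, from bench import monitor, capture, get_calibration, order gives the robot as it stands.
- The arm moves only by the tool carry_out, never from a script. Its arguments are lists of equal length, an entry for each row: "rotation": the turn, a rotation vector about the tool's x, y, z in rad, a list of three; "dp": the shift along the tool's x, y, z in mm, a list of three; "gripper": the closure in counts, from 0 (fully open) to 255 (shut). In form: {"rotation": [[ax, ay, az], ...], "dp": [[x, y, z], ...], "gripper": [gripper, ...]}. A call has 1 to 12 rows; each row shifts and turns the commanded pose from where the row before left it, along the tool's axes as they then stand; what a row does not reach is not made up. A row lasts 1/8 s, in which the tool goes at most 62.5 mm and 10.7 degrees, less where a joint would pass 70% of its speed; a pose out of reach is approached as far as the arm can. A call with a gripper value outside its range is refused whole. The fingers move at their own pace and stop on an object; "grip_force" is the grip in N (left out, the last holds). Time passes only in rows, so rows that do not move let the fingers close. It gives the time, the measured TCP pose, the force and the opening at its end, in the units of the state.
- monitor.observe(): the state, without advancing time (a new reading comes with each control period).
- capture(name): name is "scene" or "top" or "wrist"; returns the picture (400x640x3 uint8, red, green, blue); there is no depth.
- get_calibration(name): a dict with "fx", "fy", "cx", "cy" (pixels), "T" (4x4, takes a point from camera to world coordinates). Camera axes: x right, y down, z forward; pixel columns grow to the right and rows downward; lengths in m; the calibration is good to about 2 mm. A picture is of the moment at which its call begins: read the wrist's pose just before it. get_calibration takes no time and is no camera call; for the wrist camera it gives the pose at the moment of the call.
- order.hand_in(): hands the job in, once; it reports no verdict.
The state is a dict: "time_s": time; "joints": joint angles; "qvel": joint speeds; "tau": joint torques, N m; "eef_pos": TCP position; "orientation": TCP orientation; "wrist_force": force on the tool from outside, world axes, zero at the start; "moment": the same for the moment, N m; "finger_gap": finger opening in m.
Only numpy, scipy, OpenCV 4.12 (cv2) and the standard library are available. Lean on these libraries where they do the work, as an engineer would, in place of code of your own. Each camera call takes 0.05 s, during which the arm holds its last target. There are 200 camera calls.

### The job

The lid of the cutlery soak tank is wet and must drain before the tank is opened right up: first set the steel drip tray on the worktop flush along the tank's hinge side, centred on the tank, and let go of it. Then raise the lid by its black handle to 60 degrees from closed, never past 75 degrees, and hold it there: it falls shut if let go, so finish while still holding it, with the tray still flush. Leave the crockery and the other things standing round about where they are.

Things in the scene. Friction and masses are not known exactly. Their poses are not given: they have to be found in the camera images.
- soak_tank: cutlery soak tank, a heavy fixed stainless pan with upright flat walls, 240 mm along x by 144 mm along y outside; rim 265 x 162 mm, 94 to 98 mm up, overhangs them. Origin: centre of its underside. x: long axis; +y: to the side of the lid's black handle; -y: to the hinge side. With the lid shut 106 mm high. Wire carry handles stick out 18 mm from both end walls, 66 mm up
- tank_side (a point): foot of the tank's hinge-side wall, at its middle, on the worktop: (0, -72, 0) mm in the tank's frame, same axes. The drip tray goes flat against this wall, its centre then 40 mm out from this point. Above it the rim juts out 9 mm and the hinge knuckles 17 mm (94 to 108 mm up)
- lid (a joint): opening angle of the tank's stainless lid (269 x 165 mm, 0.3 to 0.65 kg) in rad: 0 shut, lying flat on the rim; grows as the handle side rises about the hinge line; 60 degrees = 1.047; stop at 1.75. No catch, no spring, no stay: its weight shuts it from any angle below upright
- lid_hinge (a point): middle of the lid's hinge line, which runs along the tank's x; (0, -84, 103) mm in the tank's frame; fixed to the tank
- lid_grip (a point): middle of the lid's handle: a black round rubber grip, 12 mm thick, 88 mm long, parallel to the tank's x, on two steel arms that hold it 40 mm clear of the lid's free edge (free space all round it between the arms). With the lid shut it lies 208 mm from the hinge line towards the handle side and 12 mm above it; it turns with the lid
- drip_tray: loose stainless drip tray, 0.25 to 0.5 kg, 240 mm along its x by 80 mm along its y by 22 mm high, open on top, straight flat outer walls 3 mm thick, both long sides alike (either may go to the tank). Origin: centre of its underside. Its handle passes below the tank's rim
- tray_grip (a point): middle of the tray's handle, a round steel bar of 10 mm diameter that crosses the tray's middle along the tray's y (48 mm long, on two posts at y = +-34 mm), its centre 60 mm above the tray's underside. The tray can be carried or slid by it
- mug_b: white mug with blue and green pattern, 73x106x92 mm, origin under its centre; leave it
- tumbler_0: glass tumbler, 62 mm wide, 98 mm high, origin under its centre; leave it
- tumbler_2: glass tumbler, 62 mm wide, 98 mm high, origin under its centre; leave it
- cup_a: small white cup, 71x97x58 mm, origin under its centre; leave it
- test_drops: small brown dropper bottle, 33 mm wide, 102 mm high, origin under its centre; leave it
- saucer_a: white saucer, 150 mm wide, 17 mm high, origin under its centre; leave it
Mind the look-alikes: they are no part of the job. What is shaped like the mug_b but purple is not meant. Leave any yellow look-alike of the tumbler_0 alone.

How it is judged:
By the outcome, as a careful person would: the job done as asked, in the order asked, and still so for the second after the job is handed in, while the arm keeps its last pose, push and grip.
It also fails if it takes over 51 s, if anything falls off the work surface, if the arm or the gripper's body presses on something with over 40 N, if the wrist force passes 120 N, or if a joint passes its speed limit or range.

## Working session

There is one attempt and no reset: what is moved stays moved. The work goes in short steps, Python scripts to look and compute and a tool call to move; the robot and the scene stay as the last step left them, time stands still between calls to the robot, and variables do not carry over. Pictures are saved under pics/ and viewed, on a budget of 10 in all, crops included, one or two more only if the job needs it, and the job is handed in when it is done.

Besides the shell and the picture viewer there is one more tool, called after "Call:" as a command line: name --argument value ..., lists and objects as JSON in quotes. carry_out: Moves the arm, as the interface text tells. Its arguments: {"type":"object","properties":{"rotation":{"type":"array"},"dp":{"type":"array"},"gripper":{"type":"array"},"grip_force":{"type":"number"}},"required":["rotation","dp","gripper"]}

```bash
mkdir -p pics; python3 - <<'E'
from bench import monitor, capture, get_calibration
import cv2,numpy as np
np.set_printoptions(precision=4,suppress=True)
for n in("scene","top"):
    im=capture(n); cv2.imwrite(f"pics/{n}0.png",im[:,:,::-1]); c=get_calibration(n); print(n,c["fx"],c["fy"],c["cx"],c["cy"]);print(np.array(c["T"]))
print(monitor.observe())
E
```

```text
scene 513.5056014296904 513.5056014296904 313.3949271579373 199.37438730354015
[[-0.6635 -0.3924  0.637  -0.8425]
 [-0.7481  0.3632 -0.5554  1.2422]
 [-0.0134 -0.845  -0.5345  1.3132]
 [ 0.      0.      0.      1.    ]]
top 516.5587759783384 516.5587759783384 319.1837845935876 200.72783826036047
[[-0.388  -0.7095  0.5883 -0.6676]
 [-0.9217  0.2998 -0.2463  0.5212]
 [-0.0015 -0.6378 -0.7702  1.7671]
 [ 0.      0.      0.      1.    ]]
{'time_s': 0.1, 'joints': array([-0.8409,  0.3593,  0.0111, -0.0003, -1.2241, -0.2881]), 'qvel': array([-0.    , -0.0017,  0.0005,  0.0001, -0.0022, -0.0003]), 'tau': array([ -0.0021, -58.4767,  29.4109,   6.9545,  -0.0032,   0.    ]), 'eef_pos': array([ 0.2884, -0.6098,  0.2491]), 'orientation': array([-1.6801, -2.653 , -0.001 ]), 'wrist_force': array([-0.5073, -0.5709,  0.5649]), 'moment': array([ 0.0231, -0.0037, -0.0164]), 'finger_gap': 0.08563077682326817}
```

View pics/top0.png

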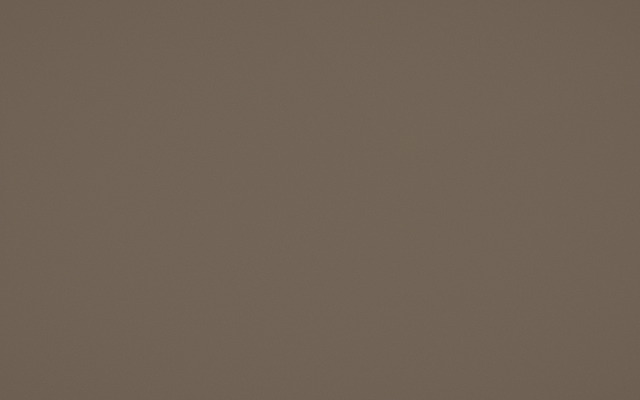

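View pics/scene0.png

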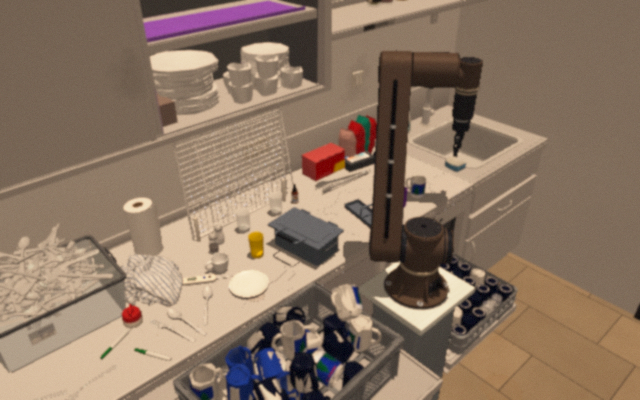

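The top view is blocked (plain brown). The scene view shows the tank near (308,235), with its handle towards (285,258). A dark flat item near (362,212) may be the tray. I'll zoom in there.

```bash
cat > h.py <<'E'
import numpy as np,cv2
from scipy.spatial.transform import Rotation as R
from bench import monitor,capture,get_calibration
np.set_printoptions(precision=4,suppress=True)
def p2w(c,u,v,z):
    T=np.array(c["T"]); d=T[:3,:3]@[(u-c["cx"])/c["fx"],(v-c["cy"])/c["fy"],1]
    return T[:3,3]+d*(z-T[2,3])/d[2]
def w2p(c,P):
    T=np.array(c["T"]); q=(np.atleast_2d(P)-T[:3,3])@T[:3,:3]
    return np.c_[c["fx"]*q[:,0]/q[:,2]+c["cx"],c["fy"]*q[:,1]/q[:,2]+c["cy"]]
E
python3 - <<'E'
from h import *
im=cv2.imread("pics/scene0.png")
a=im[165:295,200:450]; a=cv2.resize(a,(800,416),interpolation=cv2.INTER_CUBIC)
cv2.imwrite("pics/z.png",a)
c=get_calibration("scene")
for p in[(308,235),(285,258),(362,212),(249,284),(257,245)]: print(p,p2w(c,*p,0.05))
E
```

```text
(308, 235) [0.4712 0.1296 0.05  ]
(285, 258) [0.4179 0.2951 0.05  ]
(362, 212) [ 0.4388 -0.1587  0.05  ]
(249, 284) [0.3895 0.4872 0.05  ]
(257, 245) [0.5596 0.3262 0.05  ]
```

View pics/z.png

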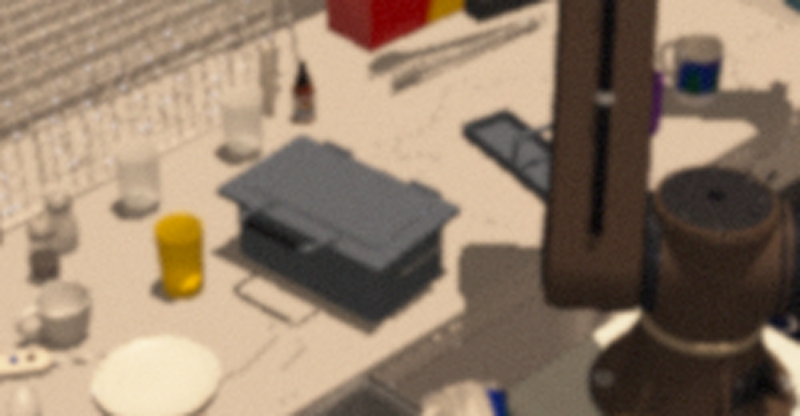

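Crop: lid corners are near (300,138), (220,190), (380,268) and (458,210). The hinge knuckles are on the upper-right (−y) edge, the black handle at lower-left (265,235), and the tray at (510,150), partly behind the arm.

```bash
python3 - <<'E'
from h import *
c=get_calibration("scene")
f=lambda u,v:(200+u/3.2,165+v/3.2)
L=np.array([p2w(c,*f(*p),.104) for p in[(300,138),(220,190),(380,268),(458,210)]]);print(L,L.mean(0),np.linalg.norm(L-np.roll(L,-1,0),axis=1))
for p in[(465,130),(505,110),(545,195),(548,125)]:print("tray",p2w(c,*f(*p),.022))
for n,p in dict(drops=(303,118),t1=(240,155),t2=(138,210),yel=(182,292),mug=(695,92)).items(): print(n,p2w(c,*f(*p),0))
print(p2w(c,*f(155,375),.01))
w=get_calibration("wrist");o=monitor.observe();A=R.from_rotvec(o["orientation"])
T=np.array(w["T"]);print("cam in tool",A.inv().apply(T[:3,3]-o["eef_pos"]),(A.inv()*R.from_matrix(T[:3,:3])).as_matrix(),w["fx"]);print(A.as_matrix())
E
```

```text
[[0.6032 0.0944 0.104 ]
 [0.5794 0.2473 0.104 ]
 [0.3204 0.2051 0.104 ]
 [0.3419 0.0539 0.104 ]] [0.4612 0.1502 0.104 ] [0.1548 0.2624 0.1527 0.2644]
tray [ 0.5559 -0.1716  0.022 ]
tray [ 0.5545 -0.2524  0.022 ]
tray [ 0.3672 -0.1376  0.022 ]
tray [ 0.4841 -0.2689  0.022 ]
drops [ 0.7662 -0.0423  0.    ]
t1 [0.7518 0.0874 0.    ]
t2 [0.74   0.2734 0.    ]
yel [0.5543 0.3352 0.    ]
mug [ 0.4189 -0.5251  0.    ]
[0.4383 0.4589 0.01  ]
cam in tool [ 0.0003 -0.082  -0.1238] [[ 1.     -0.0001  0.0006]
 [-0.0001  0.9474  0.32  ]
 [-0.0006 -0.32    0.9474]] 279.8942069362316
[[-0.4275  0.904  -0.0008]
 [ 0.904   0.4275  0.0013]
 [ 0.0015 -0.0002 -1.    ]]
```

```bash
cat >> h.py <<'E'
def tool(yaw,tilt=0):
    """tool x at world heading yaw (deg), pointing down, then tilted about its own x by tilt (deg)"""
    y=np.radians(yaw); x=np.array([np.cos(y),np.sin(y),0]); z=np.array([0,0,-1.]); 
    return R.from_matrix(np.c_[x,np.cross(z,x),z])*R.from_euler('x',tilt,degrees=True)
def plan(P,A,n,o=None,P0=None,A0=None):
    """equal rows: rotation per row (tool rotvec) and dp (mm) for each row"""
    o=o or monitor.observe()
    P0=o["eef_pos"] if P0 is None else P0; A0=R.from_rotvec(o["orientation"]) if A0 is None else A0
    rv=(A0.inv()*A).as_rotvec()/n
    print("rot",np.round(rv,4),"x",n)
    for i in range(n): print(np.round((A0*R.from_rotvec(rv*i)).inv().apply(np.array(P)-P0)/n*1000,1).tolist())
E
python3 - <<'E'
from h import *
plan([.431,-.22,.25],tool(170.2),8)
E
```

```text
rot [ 0.0001 -0.0002 -0.1198] x 8
[36.4, 36.9, -0.1]
[31.8, 41.0, -0.1]
[26.6, 44.5, -0.1]
[21.1, 47.4, -0.1]
[15.3, 49.6, -0.1]
[9.3, 51.1, -0.1]
[3.1, 51.8, -0.1]
[-3.1, 51.8, -0.1]
```

Call:
carry_out --rotation '[[0,0,-0.12],[0,0,-0.12],[0,0,-0.12],[0,0,-0.12],[0,0,-0.12],[0,0,-0.12],[0,0,-0.12],[0,0,-0.12],[0,0,0],[0,0,0]]' --dp '[[36,37,0],[32,41,0],[27,44,0],[21,47,0],[15,50,0],[9,51,0],[3,52,0],[-3,52,0],[0,0,0],[0,0,0]]' --gripper '[0,0,0,0,0,0,0,0,0,0]'

```text
time_s: 1.35
eef_pos: [0.4308, -0.2203, 0.2499]
orientation: [-0.265, -3.13, 0.0]
wrist_force: [-1.3, -0.5, 0.0]
finger_gap: 0.0855
```

```bash
python3 - <<'E'
from h import *
import pickle
o=monitor.observe();c=get_calibration("wrist");im=capture("wrist");print(o["eef_pos"],o["joints"])
pickle.dump(c,open("w1.pkl","wb"))
cv2.imwrite("pics/w1.png",cv2.resize(im[:,:,::-1],(800,500),interpolation=cv2.INTER_CUBIC))
E
```

```text
[ 0.4308 -0.2203  0.2499] [-0.0651  0.0399 -0.3954 -0.     -1.136  -0.1036]
```

View pics/w1.png

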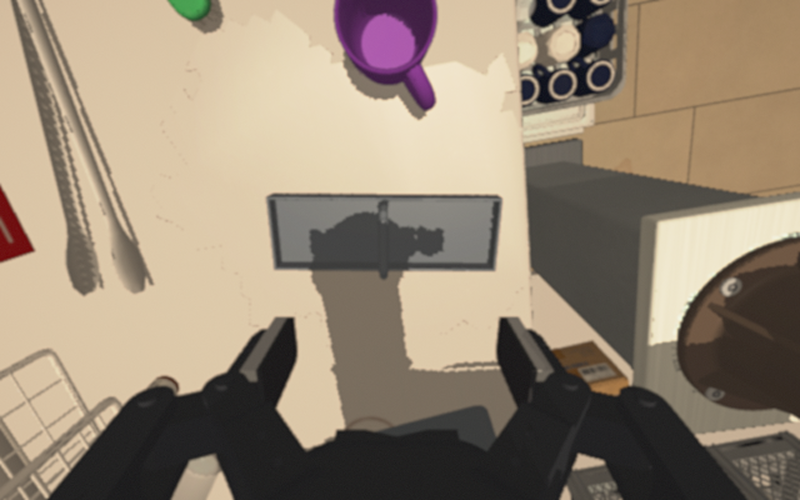

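Wrist view: tray rim corners at (267,195), (502,195), (495,270) and (275,270), with the bar from (383,205) to (384,275). The tank is hidden under the fingers at the bottom.

```bash
python3 - <<'E'
from h import *
import pickle
c=pickle.load(open("w1.pkl","rb"))
L=np.array([p2w(c,u/1.25,v/1.25,.022) for u,v in[(268,196),(501,196),(495,269),(275,269)]])
print(L,L.mean(0),np.linalg.norm(L-np.roll(L,-1,0),axis=1))
for i,j in((0,1),(3,2)):d=L[i]-L[j];print(np.degrees(np.arctan2(d[1],d[0])))
B=np.array([p2w(c,u/1.25,v/1.25,.062) for u,v in[(383,203),(384,277)]]);print(B,B.mean(0))
g=cv2.resize(cv2.imread("pics/w1.png")[185:285,255:515],None,fx=3,fy=3);
E
```

```text
[[ 0.5551 -0.2607  0.022 ]
 [ 0.3232 -0.2212  0.022 ]
 [ 0.3354 -0.1427  0.022 ]
 [ 0.5702 -0.1827  0.022 ]] [ 0.446  -0.2018  0.022 ] [0.2353 0.0794 0.2382 0.0794]
-9.66669349721547
-9.672846342549635
[[ 0.4391 -0.2418  0.062 ]
 [ 0.4512 -0.1704  0.062 ]] [ 0.4451 -0.2061  0.062 ]
```

```bash
python3 - <<'E'
from h import *
A=tool(170.3,-15)
plan([.445,-.209,.16],A,3)
plan([.445,-.209,.061],A,3,P0=np.array([.445,-.209,.16]),A0=A)
E
```

```text
rot [-0.0873 -0.0001 -0.0002] x 3
[-4.1, 4.7, 29.9]
[-4.1, 2.1, 30.2]
[-4.1, -0.6, 30.3]
rot [0. 0. 0.] x 3
[-0.0, -8.5, 31.9]
[-0.0, -8.5, 31.9]
[-0.0, -8.5, 31.9]
```

Call:
carry_out --rotation '[[-0.0873,0,0],[-0.0873,0,0],[-0.0873,0,0],[0,0,0],[0,0,0],[0,0,0],[0,0,0],[0,0,0],[0,0,0],[0,0,0],[0,0,0]]' --dp '[[-4,4.7,30],[-4,2,30.2],[-4,-0.6,30.3],[0,-8.5,32],[0,-8.5,32],[0,-8.5,32],[0,0,0],[0,0,0],[0,0,0],[0,0,0],[0,0,0]]' --gripper '[0,0,0,0,0,0,0,255,255,255,255]' --grip_force 50

```text
time_s: 2.78
eef_pos: [0.4454, -0.2085, 0.0615]
orientation: [0.261, 3.081, 0.405]
wrist_force: [0.1, -1.0, 0.7]
finger_gap: 0.0122
```

```bash
python3 - <<'E'
from h import *
A0=tool(170.3,-15);P0=np.array([.445,-.209,.061]);P1=P0+[0,0,.014]
plan(P1,A0,2,P0=P0,A0=A0)
plan([.489,-.025,.075],tool(189,-15),6,P0=P1,A0=A0)
E
```

```text
rot [0. 0. 0.] x 2
[0.0, 1.8, -6.8]
[0.0, 1.8, -6.8]
rot [-0.      0.0141 -0.0525] x 6
[-2.1, 30.4, 8.1]
[-3.8, 30.2, 8.1]
[-5.5, 30.0, 8.0]
[-7.1, 29.7, 7.9]
[-8.8, 29.2, 7.8]
[-10.4, 28.7, 7.7]
```

Call:
carry_out --rotation '[[0,0,0],[0,0,0],[0,0,0],[0,0,0],[0,0.0141,-0.0525],[0,0.0141,-0.0525],[0,0.0141,-0.0525],[0,0.0141,-0.0525],[0,0.0141,-0.0525],[0,0.0141,-0.0525],[0,0,0],[0,0,0]]' --dp '[[0,0,0],[0,0,0],[0,1.8,-6.8],[0,1.8,-6.8],[-2,30.4,8],[-4,30.2,8],[-5.5,30,8],[-7,29.7,8],[-9,29.2,7.8],[-10.4,28.7,7.7],[0,0,0],[0,0,0]]' --gripper '[255,255,255,255,255,255,255,255,255,255,255,255]'

```text
time_s: 4.28
eef_pos: [0.489, -0.0247, 0.0752]
orientation: [0.243, -3.085, -0.406]
wrist_force: [-0.4, -0.1, -1.7]
finger_gap: 0.0083
```

```bash
python3 - <<'E'
from h import *
import pickle
o=monitor.observe();c=get_calibration("wrist");im=capture("wrist");print(o["eef_pos"],o["joints"],o["wrist_force"],o["finger_gap"])
s=capture("scene")
pickle.dump(c,open("w2.pkl","wb"))
cv2.imwrite("pics/w2.png",im[:,:,::-1]);cv2.imwrite("pics/s2.png",s[:,:,::-1])
a=cv2.resize(im[100:400,120:520,::-1],(800,600),interpolation=cv2.INTER_CUBIC)
cv2.imwrite("pics/w2z.png",a)
E
```

```text
[ 0.489  -0.0247  0.0752] [ 0.1321  0.3027 -0.4217 -0.3416 -0.883   0.2479] [-0.4112 -0.1268 -1.7233] 0.008325360753601732
```

View pics/w2z.png

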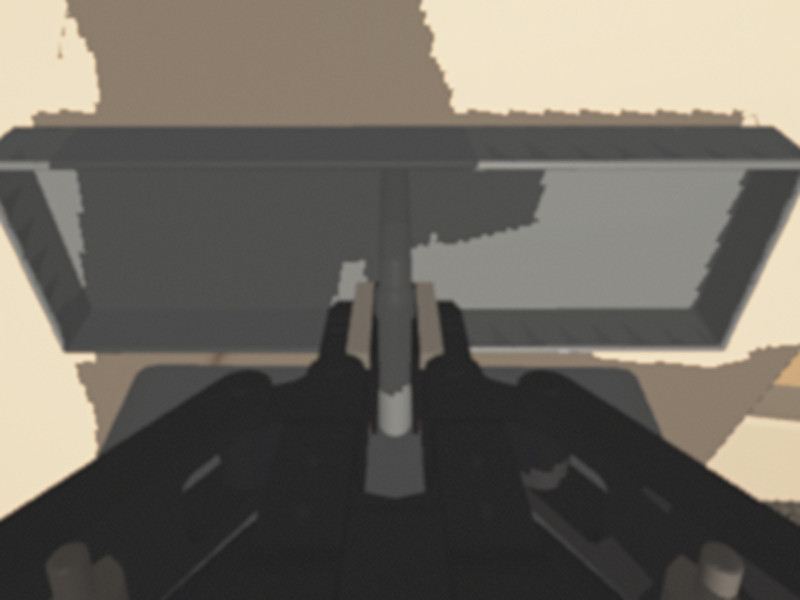

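The tray is held level by its bar. The tank's hinge wall foot is the dark edge at crop row 366, columns about 135–640. The tray's near rim is at row 350, columns 65–722.

```bash
python3 - <<'E'
from h import *
import pickle
c=pickle.load(open("w2.pkl","rb"))
f=lambda u,v,z:p2w(c,120+u/2,100+v/2,z)
print("cam",np.array(c["T"])[:3,3])
for p in[(135,367),(640,367),(200,366),(600,368)]:print("foot z0",f(*p,0))
L=np.array([f(*p,.036) for p in[(65,350),(722,348)]]);print("tray near rim",L,np.linalg.norm(L[0]-L[1]),L.mean(0))
d=L[0]-L[1];print(np.degrees(np.arctan2(d[1],d[0])))
# row profile for edge lines in full-res
g=cv2.cvtColor(cv2.imread("pics/w2.png"),cv2.COLOR_BGR2GRAY).astype(float)
for u in (195,205,215,225,395,405,415,425):
    col=g[276:300,u];dd=np.diff(col);print(u,col.astype(int).tolist())
E
```

```text
cam [ 0.5066 -0.1345  0.1735]
foot z0 [0.5928 0.0924 0.    ]
foot z0 [0.3601 0.0555 0.    ]
foot z0 [0.5629 0.0869 0.    ]
foot z0 [0.3783 0.0591 0.    ]
tray near rim [[0.599  0.0397 0.036 ]
 [0.3655 0.0017 0.036 ]] 0.23659391777654049 [0.4822 0.0207 0.036 ]
9.24648332529139
195 [106, 122, 127, 128, 129, 124, 110, 90, 75, 73, 74, 73, 74, 73, 74, 73, 76, 75, 74, 75, 75, 74, 74, 75]
205 [106, 121, 128, 128, 127, 116, 95, 79, 74, 75, 77, 76, 76, 76, 74, 75, 75, 75, 76, 74, 74, 75, 74, 74]
215 [106, 122, 128, 129, 127, 116, 94, 79, 75, 75, 74, 76, 75, 74, 75, 75, 76, 75, 76, 76, 73, 69, 58, 47]
225 [103, 114, 120, 118, 116, 111, 96, 81, 74, 75, 75, 76, 75, 75, 74, 67, 54, 43, 37, 38, 38, 37, 40, 39]
395 [137, 130, 127, 129, 129, 129, 123, 102, 78, 59, 44, 38, 36, 38, 37, 36, 37, 38, 40, 43, 41, 41, 40, 38]
405 [137, 128, 128, 127, 128, 129, 122, 102, 81, 74, 75, 74, 70, 60, 48, 40, 37, 38, 40, 38, 38, 40, 39, 39]
415 [153, 140, 129, 126, 129, 130, 122, 101, 81, 75, 75, 76, 75, 75, 75, 76, 76, 76, 73, 64, 50, 42, 37, 39]
425 [214, 227, 222, 186, 141, 127, 122, 105, 84, 76, 75, 75, 76, 75, 75, 75, 75, 74, 74, 75, 76, 75, 75, 76]
```

```bash
python3 - <<'E'
import cv2
a=cv2.imread("pics/s2.png")[185:265,240:400]
cv2.imwrite("pics/s2z.png",cv2.resize(a,(800,400),interpolation=cv2.INTER_CUBIC))
E
```

```text
(no output)
```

View pics/s2z.png

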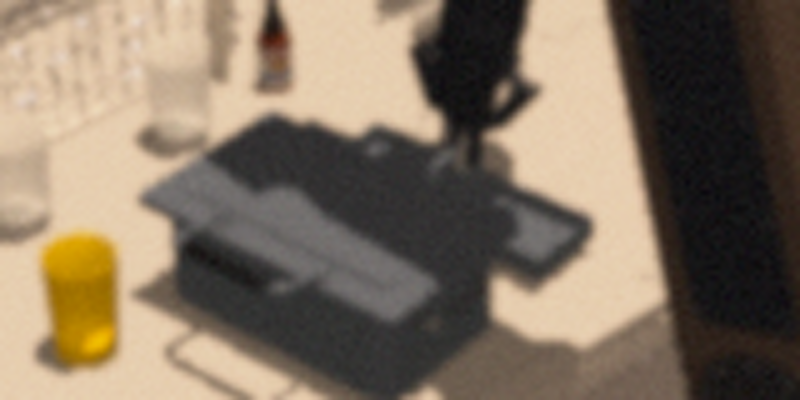

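Scene crop: the tray is held beside the hinge side, clear of the tank, and everything else is where it was. Next I'll refine the wall line and its middle.

```bash
python3 - <<'E'
from h import *
import pickle
c=pickle.load(open("w2.pkl","rb"))
g=cv2.GaussianBlur(cv2.cvtColor(cv2.imread("pics/w2.png"),cv2.COLOR_BGR2GRAY).astype(float),(3,3),0)
def cross(v,th):  # subpixel first fall below th
    i=np.argmax(v<th); return i-1+(v[i-1]-th)/(v[i-1]-v[i])
us=list(range(200,232,4))+list(range(404,430,4))
vs=[279+cross(g[279:300,u],100) for u in us]
print(np.round(vs,1)); k=np.polyfit(us,vs,1)
P=np.array([p2w(c,u,np.polyval(k,u),0) for u in(200,430)]);d=P[0]-P[1];print("foot yaw",np.degrees(np.arctan2(d[1],d[0])),P)
for v in(286,290,294,298,302):
    r=g[v]; l=r[150:220]; q=r[400:480][::-1]; print(v,150+cross(l,100),479-cross(q,100), )
E
```

```text
[281.8 281.8 281.8 281.8 281.8 282.2 281.9 281.1 283.1 283.1 283.1 283.1
 283.2 283.2 283.4]
foot yaw 8.398514538838501 [[0.5811 0.0879 0.    ]
 [0.3695 0.0567 0.    ]]
286 188.41379310344828 435.61734693877554
290 186.04819277108433 438.744094488189
294 184.06349206349205 440.5655430711611
298 182.3320895522388 442.3062730627306
302 180.55252918287937 444.0836653386454
```

```bash
python3 - <<'E'
from h import *
A=tool(188.4,-15)
P1=np.array([.4849,.0222,.066]);P2=P1-[0,0,.0055]
plan(P1,A,3); plan(P2,A,2,P0=P1,A0=A); y=np.array([-.146,.989,0])
plan(P2+.003*y,A,1,P0=P2,A0=A)
E
```

```text
rot [ 0.    -0.001  0.003] x 3
[-1.1, 14.5, 7.1]
[-1.1, 14.5, 7.1]
[-1.0, 14.5, 7.1]
rot [0. 0. 0.] x 2
[0.0, -0.7, 2.7]
[0.0, -0.7, 2.7]
rot [0. 0. 0.] x 1
[-0.0, 2.9, 0.8]
```

Call:
carry_out --rotation '[[0,-0.001,0.003],[0,-0.001,0.003],[0,-0.001,0.003],[0,0,0],[0,0,0],[0,0,0]]' --dp '[[-1.1,14.5,7.1],[-1.1,14.5,7.1],[-1,14.5,7.1],[0,-0.7,2.7],[0,-0.7,2.7],[0,0,0]]' --gripper '[255,255,255,255,255,255]'

```text
time_s: 5.12
eef_pos: [0.4851, 0.0234, 0.0615]
orientation: [0.23, -3.087, -0.409]
wrist_force: [-4.8, 4.3, 13.8]
finger_gap: 0.0081
```

Call:
carry_out --rotation '[[0,0,0],[0,0,0]]' --dp '[[0,2.9,0.8],[0,0,0]]' --gripper '[255,255]'

```text
time_s: 5.38
eef_pos: [0.4853, 0.0246, 0.0615]
orientation: [0.231, -3.089, -0.405]
wrist_force: [-2.5, -7.2, 11.9]
finger_gap: 0.0082
```

Call:
carry_out --rotation '[[0,0,0],[0,0,0]]' --dp '[[0,2.9,0.8],[0,0,0]]' --gripper '[255,255]'

```text
time_s: 5.62
eef_pos: [0.4852, 0.0255, 0.0617]
orientation: [0.232, -3.09, -0.4]
wrist_force: [-1.9, -18.7, 15.9]
finger_gap: 0.0082
```

Call:
carry_out --rotation '[[0,0,0],[0,0,0]]' --dp '[[0,2,-0.2],[0,0,0]]' --gripper '[255,255]'

```text
time_s: 5.88
eef_pos: [0.4851, 0.0263, 0.0625]
orientation: [0.232, -3.09, -0.398]
wrist_force: [-1.0, -25.0, 15.2]
finger_gap: 0.0081
```

```bash
python3 - <<'E'
from h import *
import pickle
o=monitor.observe();c=get_calibration("wrist");im=capture("wrist");print(o["eef_pos"],o["wrist_force"],o["moment"])
pickle.dump(c,open("w3.pkl","wb"))
cv2.imwrite("pics/w3.png",im[:,:,::-1])
cv2.imwrite("pics/w3z.png",cv2.resize(im[100:400,120:520,::-1],(800,600),interpolation=cv2.INTER_CUBIC))
E
```

```text
[0.4851 0.0263 0.0625] [ -1.0388 -24.9507  15.2154] [-7.92    0.678   0.4687]
```

View pics/w3z.png

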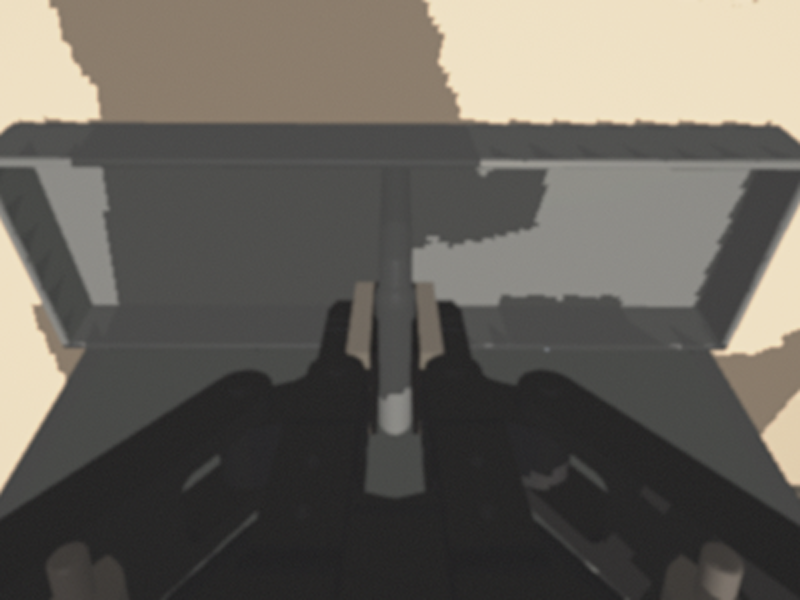

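The tray's near rim at row 347 (columns 65–722) sits against the wall (columns 82–712), centred to about 1–2 mm. I'll ease off the load and release.

Call:
carry_out --rotation '[[0,0,0],[0,0,0],[0,0,0],[0,0,0],[0,0,0]]' --dp '[[0,-1.2,-1.4],[0,0,0],[0,0,0],[0,0,0],[0,0,0]]' --gripper '[255,255,0,0,0]'

```text
time_s: 6.55
eef_pos: [0.4843, 0.0294, 0.0619]
orientation: [0.229, -3.088, -0.407]
wrist_force: [-1.2, -0.3, 0.2]
finger_gap: 0.0625
```

```bash
python3 - <<'E'
from h import *
import pickle
o=monitor.observe();c=get_calibration("wrist");im=capture("wrist");print(o["eef_pos"],o["wrist_force"],o["finger_gap"])
pickle.dump(c,open("w4.pkl","wb"))
cv2.imwrite("pics/w4.png",im[:,:,::-1])
P=o["eef_pos"];A=R.from_rotvec(o["orientation"])
plan(P+A.apply([0,0,-.12]),A,3)
E
```

```text
[0.4843 0.0294 0.0619] [-1.2213 -0.2996  0.22  ] 0.06252836786048217
rot [-0. -0.  0.] x 3
[-0.0, -0.0, -40.0]
[-0.0, -0.0, -40.0]
[-0.0, -0.0, -40.0]
```

Call:
carry_out --rotation '[[0,0,0],[0,0,0],[0,0,0],[0,0,0],[0,0,0],[0,0,0]]' --dp '[[0,0,0],[0,0,-30],[0,0,-40],[0,0,-50],[0,-40,-20],[0,0,0]]' --gripper '[0,0,0,0,0,0]'

```text
time_s: 7.35
eef_pos: [0.496, -0.0466, 0.1879]
orientation: [0.226, -3.09, -0.406]
wrist_force: [1.0, 0.6, -0.4]
finger_gap: 0.0854
```

```bash
python3 - <<'E'
from h import *
import pickle
o=monitor.observe();c=get_calibration("wrist");im=capture("wrist");print(o["eef_pos"],o["joints"])
pickle.dump(c,open("w5.pkl","wb"))
cv2.imwrite("pics/w5.png",im[:,:,::-1])
cv2.imwrite("pics/w5z.png",cv2.resize(im[100:400,120:520,::-1],(800,600),interpolation=cv2.INTER_CUBIC))
E
```

```text
[ 0.496  -0.0466  0.1879] [ 0.0925  0.1773 -0.2968 -0.2901 -1.1252  0.1831]
```

View pics/w5z.png

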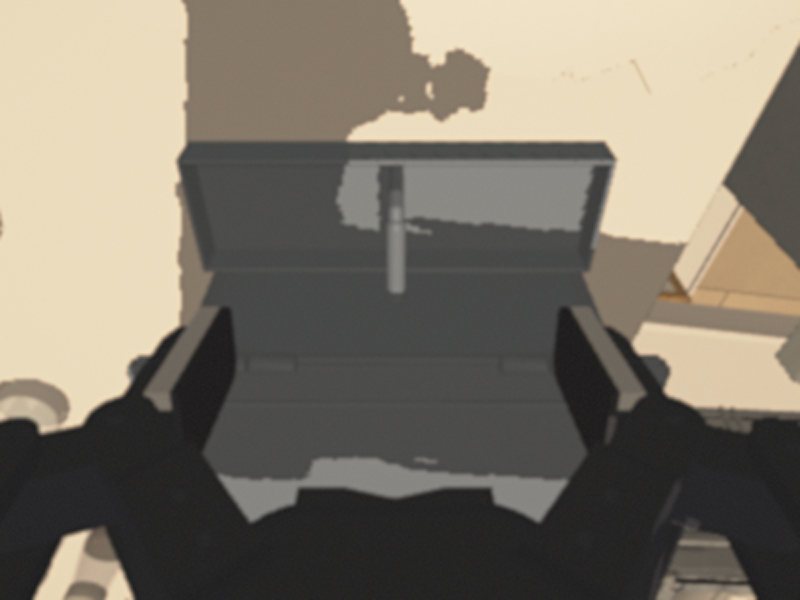

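The tray is flush: near rim corners at (205,270) and (590,268) against the wall corners at (215,275) and (583,275), with no gap showing. Hinge knuckles are at row 357 and the tray stands freely. Next, the lid handle.

```bash
cat >> h.py <<'E'
YAW=np.radians(8.4); XT=np.array([np.cos(YAW),np.sin(YAW),0]); YT=np.array([-np.sin(YAW),np.cos(YAW),0])
def lidtool(th): return R.from_rotvec(np.radians(th)*XT)*tool(278.4)
E
python3 - <<'E'
from h import *
import pickle
c=pickle.load(open("w5.pkl","rb"));f=lambda u,v,z:p2w(c,120+u/2,100+v/2,z)
for a,b,z in(((205,270),(588,268.5),.022),((183,160),(612,158.5),.022),((245,357),(553,357),.106)):
    p,q=f(*a,z),f(*b,z);d=p-q;print(p,q,np.degrees(np.arctan2(d[1],d[0])),np.linalg.norm(d),(p+q)/2)
A=lidtool(-20);P=np.array([.447,.268,.115])-.08*A.apply([0,0,1]);print(P)
plan(P,A,11)
E
```

```text
[0.5954 0.0884 0.022 ] [0.3608 0.0521 0.022 ] 8.787112591368057 0.23747999966024513 [0.4781 0.0702 0.022 ]
[0.6042 0.0102 0.022 ] [ 0.3741 -0.0249  0.022 ] 8.6757805093214 0.23271257545719565 [ 0.4891 -0.0074  0.022 ]
[0.5522 0.0633 0.106 ] [0.4068 0.0414 0.106 ] 8.540594619385375 0.14704917163983613 [0.4795 0.0523 0.106 ]
[0.443  0.2951 0.1902]
rot [ 0.0434  0.0436 -0.138 ] x 11
[0.2, 30.3, 7.8]
[-4.3, 30.4, 6.4]
[-8.7, 29.7, 4.8]
[-12.9, 28.4, 3.1]
[-16.8, 26.4, 1.3]
[-20.3, 23.9, -0.6]
[-23.3, 20.8, -2.6]
[-25.8, 17.3, -4.5]
[-27.7, 13.3, -6.3]
[-28.9, 9.1, -8.0]
[-29.5, 4.7, -9.6]
```

Call:
carry_out --rotation '[[0.0434,0.0436,-0.138],[0.0434,0.0436,-0.138],[0.0434,0.0436,-0.138],[0.0434,0.0436,-0.138],[0.0434,0.0436,-0.138],[0.0434,0.0436,-0.138],[0.0434,0.0436,-0.138],[0.0434,0.0436,-0.138],[0.0434,0.0436,-0.138],[0.0434,0.0436,-0.138],[0.0434,0.0436,-0.138],[0,0,0]]' --dp '[[0,30,8],[-4,30,6],[-9,30,5],[-13,28,3],[-17,26,1],[-20,24,-1],[-23,21,-3],[-26,17,-4.5],[-28,13,-6],[-29,9,-8],[-29.5,5,-9.5],[0,0,0]]' --gripper '[0,0,0,0,0,0,0,0,0,80,130,140]'

```text
time_s: 8.9
eef_pos: [0.4418, 0.2975, 0.1893]
orientation: [2.193, -1.877, 0.387]
wrist_force: [-0.3, 0.2, -0.7]
finger_gap: 0.0387
```

```bash
python3 - <<'E'
from h import *
import pickle
o=monitor.observe();c=get_calibration("wrist");im=capture("wrist");print(o["eef_pos"],o["joints"],o["finger_gap"],R.from_rotvec(o["orientation"]).as_matrix())
pickle.dump(c,open("w6.pkl","wb"))
cv2.imwrite("pics/w6.png",im[:,:,::-1])
cv2.imwrite("pics/w6z.png",cv2.resize(im[100:400,120:520,::-1],(800,600),interpolation=cv2.INTER_CUBIC))
E
```

```text
[0.4418 0.2975 0.1893] [ 1.0989  0.2935 -0.3681  0.2155 -1.2068  0.5194] 0.03867450566657191 [[ 0.1451 -0.9881  0.0508]
 [-0.9277 -0.1537 -0.3401]
 [ 0.3439  0.0022 -0.939 ]]
```

View pics/w6z.png

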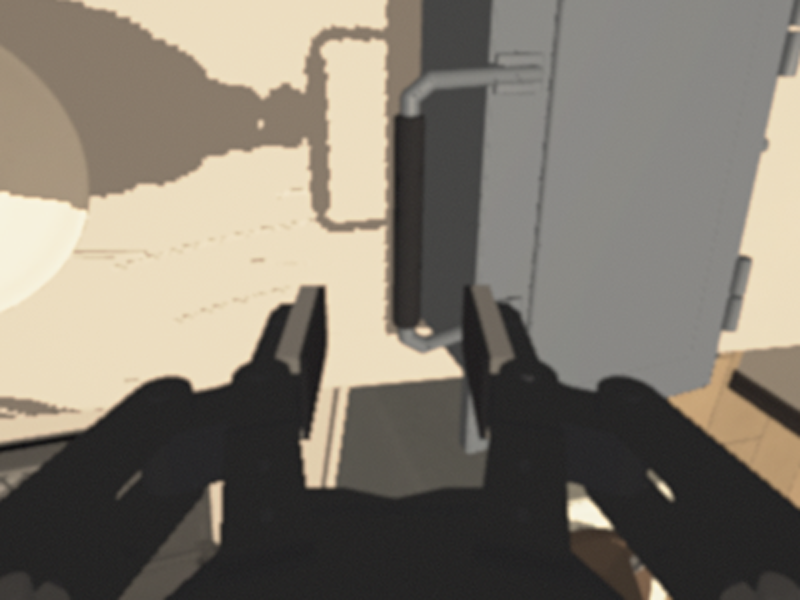

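The black grip runs from (411,115) to (407,327) in the crop, between its two steel arms. The saucer is at far left.

```bash
python3 - <<'E'
from h import *
import pickle
c=pickle.load(open("w6.pkl","rb"));f=lambda u,v,z:p2w(c,120+u/2,100+v/2,z)
p,q=f(410.5,115,.116),f(407.5,327,.116);d=p-q;m=(p+q)/2
print(p,q,m,np.linalg.norm(d),np.degrees(np.arctan2(d[1],d[0])))
m[2]=.115
o=monitor.observe();P0=o["eef_pos"];A0=R.from_rotvec(o["orientation"]);A=lidtool(-20)
print("predicted",np.array([.478,.0705,.115])+.196*YT)
pre=m-.045*A.apply([0,0,1])
plan(pre,A,3); plan(m,A,3,P0=pre,A0=A)
print((A0.inv().apply(m-P0)))
E
```

```text
[0.4917 0.2721 0.116 ] [0.4038 0.2588 0.116 ] [0.4478 0.2655 0.116 ] 0.08890032186857363 8.611116800004531
predicted [0.4494 0.2644 0.115 ]
rot [ 0.0002 -0.0004  0.0017] x 3
[1.3, -0.4, 11.9]
[1.3, -0.4, 11.9]
[1.3, -0.4, 11.9]
rot [0. 0. 0.] x 3
[0.0, -0.0, 15.0]
[0.0, -0.0, 15.0]
[0.0, -0.0, 15.0]
[ 0.0039 -0.0013  0.0807]
```

Call:
carry_out --rotation '[[0,0,0.0017],[0,0,0.0017],[0,0,0.0017],[0,0,0],[0,0,0],[0,0,0],[0,0,0],[0,0,0],[0,0,0],[0,0,0],[0,0,0]]' --dp '[[1.3,-0.4,12],[1.3,-0.4,12],[1.3,-0.4,12],[0,0,15],[0,0,15],[0,0,15],[0,0,0],[0,0,0],[0,0,0],[0,0,0],[0,0,0]]' --gripper '[140,140,140,140,140,140,140,255,255,255,255]' --grip_force 70

```text
time_s: 10.32
eef_pos: [0.4493, 0.2659, 0.1161]
orientation: [2.187, -1.893, 0.384]
wrist_force: [-2.7, 4.7, -1.7]
finger_gap: 0.0097
```

```bash
python3 - <<'E'
from h import *
o=monitor.observe();print(o["eef_pos"],o["wrist_force"],o["finger_gap"],o["joints"])
A=lidtool(-20);P=o["eef_pos"]
H=np.array([.478,.0705,.103])-.012*YT; H=H+XT*np.dot(P-H,XT)
r=P-H;print("grip from hinge",np.dot(r,YT),r[2])
r=.208*YT+.012*np.array([0,0,1])
d=np.radians(2.5);S=R.from_rotvec(d*XT)
print("row rot",A.inv().apply(d*XT),"dp",A.inv().apply(S.apply(r)-r)*1000)
E
```

```text
[0.4493 0.2659 0.1161] [-2.7097  4.7024 -1.6754] 0.009717268821133522 [ 1.056   0.3458 -0.4982  0.2486 -1.0171  0.4966]
grip from hinge 0.20954535905957652 0.013079703526279587
row rot [-0.     -0.0436 -0.    ] dp [ 3.7771  0.     -8.2682]
```

Call:
carry_out --rotation '[[0,-0.0436,0],[0,-0.0436,0],[0,-0.0436,0],[0,-0.0436,0],[0,-0.0436,0],[0,-0.0436,0],[0,-0.0436,0],[0,-0.0436,0]]' --dp '[[3.8,0,-8.27],[3.8,0,-8.27],[3.8,0,-8.27],[3.8,0,-8.27],[3.8,0,-8.27],[3.8,0,-8.27],[3.8,0,-8.27],[3.8,0,-8.27]]' --gripper '[255,255,255,255,255,255,255,255]'

```text
time_s: 11.32
eef_pos: [0.4517, 0.2486, 0.1876]
orientation: [-2.372, 2.052, 0.002]
wrist_force: [0.5, 3.6, -0.3]
finger_gap: 0.0098
```

```bash
cat > ang.py <<'E'
from h import *
o=monitor.observe();P=o["eef_pos"];H=np.array([.478,.0705,.103])-.012*YT
r=P-H;y,z=np.dot(r,YT),r[2];A=R.from_rotvec(o["orientation"]).as_matrix()
zt=A[:,2];print(P,"radius",np.hypot(y,z),"lid deg",np.degrees(np.arctan2(z,y)-np.arctan2(.012,.208)),"tool th",np.degrees(np.arctan2(zt@YT,-zt[2])),"F",o["wrist_force"],"M",o["moment"],o["finger_gap"],o["joints"],o["time_s"],"xoff",np.dot(r,XT))
E
python3 ang.py
```

```text
[0.4517 0.2486 0.1876] radius 0.20987400386254126 lid deg 20.480960119672122 tool th 0.24598933072621823 F [ 0.5499  3.5768 -0.308 ] M [1.4952 0.0194 0.0912] 0.009817670714948797 [ 0.8834  0.1463 -0.4272 -0.0014 -0.9922  0.8322] 11.325 xoff 3.846464539434492e-05
```

Call:
carry_out --rotation '[[0,-0.0436,0],[0,-0.0436,0],[0,-0.0436,0],[0,-0.0436,0],[0,-0.0436,0],[0,-0.0436,0],[0,-0.0436,0],[0,-0.0436,0],[0,-0.0436,0],[0,-0.0436,0],[0,-0.0436,0],[0,-0.0436,0]]' --dp '[[3.8,0,-8.27],[3.8,0,-8.27],[3.8,0,-8.27],[3.8,0,-8.27],[3.8,0,-8.27],[3.8,0,-8.27],[3.8,0,-8.27],[3.8,0,-8.27],[3.8,0,-8.27],[3.8,0,-8.27],[3.8,0,-8.27],[3.8,0,-8.27]]' --gripper '[255,255,255,255,255,255,255,255,255,255,255,255]'

```text
time_s: 12.82
eef_pos: [0.4617, 0.181, 0.2722]
orientation: [-2.073, 1.794, 0.553]
wrist_force: [4.1, 0.5, -2.3]
finger_gap: 0.0097
```

```bash
python3 ang.py
```

```text
[0.4617 0.181  0.2722] radius 0.20957708460082522 lid deg 50.532768911572596 tool th 30.08721154139951 F [ 4.0713  0.4839 -2.2933] M [-1.9116 -1.4219 -0.5488] 0.009727845200031962 [ 0.354   0.0623 -0.2089 -0.5465 -1.228   1.5303] 12.825 xoff 1.8966872442437106e-05
```

Tracking is clean. The last 10° come next, then a check.

Call:
carry_out --rotation '[[0,-0.0436,0],[0,-0.0436,0],[0,-0.0436,0],[0,-0.038,0],[0,0,0],[0,0,0],[0,0,0],[0,0,0]]' --dp '[[3.8,0,-8.27],[3.8,0,-8.27],[3.8,0,-8.27],[3.3,0,-7.2],[0,0,0],[0,0,0],[0,0,0],[0,0,0]]' --gripper '[255,255,255,255,255,255,255,255]'

```text
time_s: 13.82
eef_pos: [0.4659, 0.152, 0.2899]
orientation: [-1.965, 1.7, 0.704]
wrist_force: [5.7, 1.8, -0.8]
finger_gap: 0.0095
```

```bash
python3 ang.py; python3 - <<'E'
from h import *
w=capture("wrist");s=capture("scene")
a=cv2.resize(s[150:290,220:420,::-1],(800,560),interpolation=cv2.INTER_CUBIC);cv2.imwrite("pics/s7.png",a)
cv2.imwrite("pics/w7.png",w[:,:,::-1])
E
```

```text
[0.4659 0.152  0.2899] radius 0.2093262593155818 lid deg 59.903312082464666 tool th 39.573675699894665 F [ 5.7033  1.8087 -0.8087] M [-1.5301 -1.9413 -1.2849] 0.009534024552988674 [ 0.1512  0.1028 -0.144  -0.707  -1.374   1.7262] 13.825 xoff -3.5494899238994556e-05
```

View pics/s7.png

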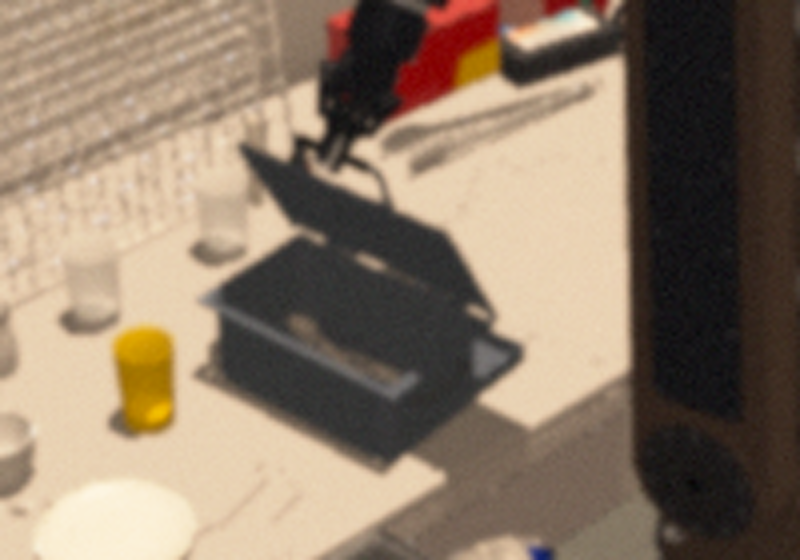

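View pics/w7.png

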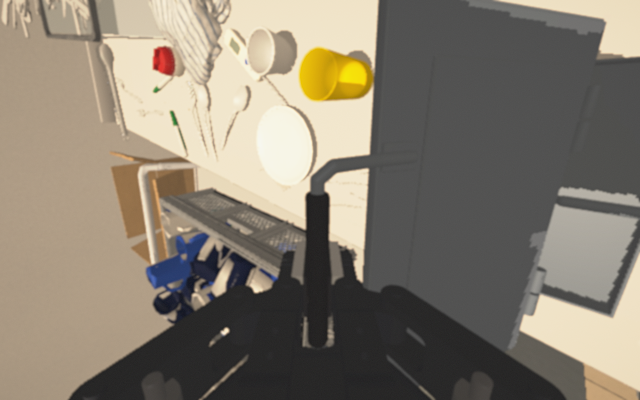

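The scene view shows the lid held open at about 60°, with the tray end at (500,350) against the hinge side and the crockery undisturbed. In the wrist view the pads hold the grip at (317,280).

```bash
python3 -c "
from bench import order
print(order.hand_in())"
```

```text
the job is handed in; nothing more can be done
None
```

The job is handed in. The drip tray is flush along the tank's hinge side and released, and the lid is held at about 60° by its black handle, with the gripper still closed on it.

- **Tray:** I carried it by its bar and pressed it against the wall with about 25 N before letting go. After release it was parallel to the tank within about 0.3°, centred to about 1–2 mm, and no gap showed in the picture. The last pictures still show it against the tank, though the lid hides most of it from the scene camera.
- **Lid:** It was raised along the hinge arc. The angle worked out from the gripper's position was 59.9°, never past that, with an uncertainty of roughly 0.5–1°. I did not measure the angle separately from the images. At about 6 N, the wrist force was well within the limit.
- **Other objects:** The ones in view in the last pictures looked undisturbed. The mug with the blue and green pattern was not in the last views, and the arm only passed high above it. The clock read about 14 s of the 51 s allowed.
- **Disagreements:** My first estimate of the tank's position from the scene camera was off by up to about 1 cm from the close views, so I used the close views. The top camera was blocked and of no use.

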